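# Fit the sample wheel on the D shaft of its drive

## Task

Fit the sample wheel that has the D-shaped bore onto the upright D-shaped shaft of the drive unit: turn it so that the flat in its bore meets the flat of the shaft, lower it on, and keep hold of it until the bore is well down over the shaft. Leave it fully home, flat on the drive's shoulder, and let go. The other wheel, with the round bore, does not belong on this drive; leave it where it lies.

Things in the scene. Friction and masses are not known exactly. Their poses are not given: they have to be found in the camera images.
- d_wheel: Loose grey plastic wheel, 0.2 kg, flat on the bench: disc 110 mm across, 12 mm thick, wells flush in its top; round hub 50 mm across, 12 to 48 mm above the underside, to be gripped from above at any angle. D bore right through, 34.4 mm across, flat 6 mm off centre. On that side the rim is cut straight and a black line is drawn. Origin: centre of underside; z up; +x from centre to the flat.
- drive_seat (a point): Drive: fixed grey housing 120 x 120 mm, 28 mm high, with a shoulder 48 mm across and an upright steel D shaft that does not turn. This point: on the shaft's axis at the shoulder's top, 32 mm above the bench. z up; +x from axis to the shaft's flat; a black line on the housing lies on that side. Seated, the wheel has its origin here and +x along this +x; play 2 mm, 10 degrees.
- shaft_tip (a point): Centre of the shaft's tip, 50 mm above drive_seat, same axes. The shaft is a D 30 mm across with its flat 3.5 mm from the axis for 33 mm above the shoulder, then a nose that tapers evenly to half that size at the tip. A wheel the wrong way round does not go on.
- round_wheel: The other wheel, loose, of the same size, material and weight, but with a fully round rim, no black line, and a small round bore 17 mm across that does not fit the shaft. To be left alone. Origin: centre of the underside, z up.

How it is judged:
By the outcome, as a careful person would: the job done as asked, in the order asked, and still so for the second after the job is handed in, with the robot touching nothing.
It also fails if it takes over 38 s, if anything falls off the work surface, if the arm or the gripper's body presses on something with over 40 N, if the wrist force passes 120 N, or if a joint passes its speed limit or range.

## Robot

A 6-joint arm with a two-finger parallel gripper is mounted at the origin on a cart in front of the work surface, level with it; the furniture and walls round the work are solid. World frame = base frame: x ahead of the robot, y to its left, z up, the work surface at z = 0. Lengths are in m, angles in degrees, forces in N, time in s.
With the tool pointing down it reaches from about 0.275 to 0.725 m from the base axis. Payload 15.9 kg.
Tool frame: the origin (TCP) lies between the finger pads; the fingertips stand 22 mm ahead of it and the grasp point (between the pads) lies 3 mm ahead of it; z points along the fingers, y is the line along which they close (so a half turn about z gives the same grasp; the last joint's range is limited). The gripper opens to 85 mm and grips with 20 to 120 N. Pads are 22 mm wide; open, the fingers measure 114 mm over their backs; the gripper's body (76 mm by 85 mm) begins 54 mm behind the grasp point. The pads swing forward as they close: fully open they stand 13 mm farther back than shut.
Start: joints at [-73.797, 12.198, -1.971, 75.831, 0, 90], TCP at [0.14, -0.48, 0.253] pointing down, gripper open.
Joint ranges: [-170.91, 170.91], [-42.67, 98.43], [-65.05, 77.54], [-120.47, 116.71], [-90, 82.35], [-180, 180]. Speed limits (degrees/s): [108.29, 108.29, 136.94, 147.25, 180, 180].

## Interface

Orientations are given as a 3x3 rotation matrix whose columns are the frame's x, y, z axes.
In Python, from workcell import ctrl, optics gives the robot as it stands. Calls block until the motion is done:
- ctrl.movep(position, orientation): joint-space move of the TCP to a pose.
- ctrl.line_to(position, attitude=None, rate=0.15, stop_force=None): straight line of the TCP; attitude=None keeps the orientation; rate is the mean speed in m/s. With stop_force (N) it stops when the force on the tool has changed by that much, and returns True; else False.
- ctrl.move_joints(angles): joint-space move.
- ctrl.command_gripper(opening, squeeze=None): opening from 0.0 (shut) to 1.0 (fully open); squeeze is the grip in N (None keeps the last); returns when the fingers have stopped.
- ctrl.hold(seconds).
- ctrl.solve_ik(position, orientation): joint angles nearest the present ones, or None.
- ctrl.read_state(): the state.
- optics.read_camera(name): name is "scene" or "top" or "wrist"; returns a dict with "image" (400x640x3 uint8, red, green, blue), "fov_y" (degrees; the focal length in pixels is half the picture's height over the tangent of half this angle, whatever the lens; pixels are square), "cx", "cy" (the principal point, pixels), "rvec" (rotation vector, rad) and "tvec" (3), from world to camera coordinates, as OpenCV has them. Camera axes: x right, y down, z forward; pixel columns grow to the right and rows downward; lengths in m; the calibration is good to about 2 mm. A picture is of the moment at which its call begins. There is no depth.
A pose or a line that the arm cannot do raises ctrl.Unreachable and nothing moves.
- ctrl.close_job(): hands the job in; it is judged then, once.
The state is a dict: "clock": time; "joints": joint angles; "qvel": joint speeds; "tau": joint torques, N m; "tool_pos": TCP position; "tool_rot": TCP orientation; "ft_force": force on the tool from outside, world axes, zero at the start; "moment": the same for the moment, N m; "gripper_width": opening from 0.0 (shut) to 1.0 (fully open); "grasp_force": force on a finger pad.
Only numpy, scipy, OpenCV 4.12 (cv2) and the standard library are available. Lean on these libraries where they do the work, as an engineer would, in place of code of your own. Each camera call takes 0.05 s, during which the arm holds its last target. There are 200 camera calls.

## Working session

There is one attempt and no reset: what is moved stays moved. The work goes in short steps, each a Python script; the robot and the scene stay as the last script left them, time stands still between calls to the robot, and variables do not carry over. Pictures are saved under pics/ and viewed, at most 10 in all, crops included, and the job is handed in when it is done.

```bash
ls; mkdir -p pics; python3 - <<'E'
from workcell import ctrl, optics
import cv2,numpy as np
ims=[]
for n in("scene","top"):
    d=optics.read_camera(n); cv2.imwrite(f"pics/{n}.png",d["image"][:,:,::-1])
    R=cv2.Rodrigues(np.array(d["rvec"]))[0]; print(n,d["fov_y"],d["cx"],d["cy"],(-R.T@np.array(d["tvec"]).ravel()).round(3),R[2].round(2),[k for k in d])
print(ctrl.read_state())
E
```

```text
pics
scene 53.52449010768515 316.7972090007103 202.20186447341493 [0.107 0.692 0.907] [ 0.31 -0.56 -0.77] ['image', 'fov_y', 'cx', 'cy', 'rvec', 'tvec']
top 43.20748703113758 320.217916891402 197.47775328833205 [0.389 0.076 1.352] [ 0.04 -0.01 -1.  ] ['image', 'fov_y', 'cx', 'cy', 'rvec', 'tvec']
{'clock': 0.1, 'joints': array([-7.37967866e+01,  1.22221394e+01, -2.00324993e+00,  7.58290327e+01,
        8.05123537e-04,  9.00009797e+01]), 'qvel': array([-0.05025775, -0.15743259,  0.01410245, -0.09403092,  0.00471332,
       -0.03270221]), 'tau': array([-8.86973048e-04, -6.87245107e+01,  4.87806487e+01,  1.21906976e-02,
        7.62809054e-05, -8.01281089e-06]), 'tool_pos': array([ 0.13945443, -0.47989005,  0.25287393]), 'tool_rot': array([[ 9.60282812e-01,  2.79028418e-01, -2.51555076e-04],
       [ 2.79028531e-01, -9.60282375e-01,  9.16034709e-04],
       [ 1.40358093e-05, -9.49843430e-04, -9.99999549e-01]]), 'ft_force': array([ 0.11690068, -0.17757669, -0.16682698]), 'moment': array([-0.031442  , -0.04620605, -0.01613208]), 'grasp_force': 0.0, 'gripper_width': 0.9951845727323869}
```

View pics/top.png

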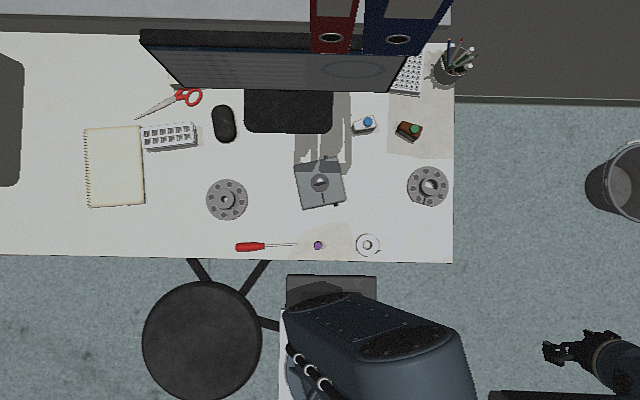

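View pics/scene.png

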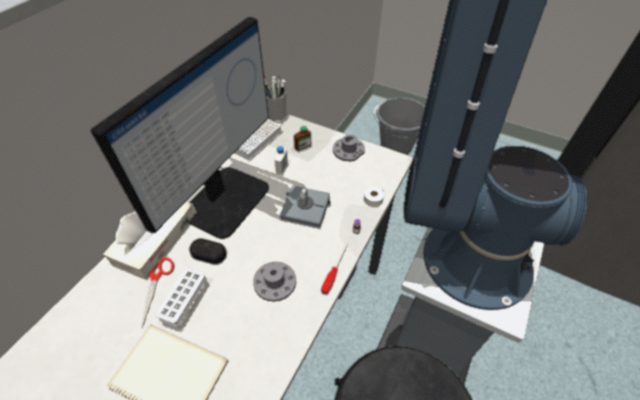

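The top view shows the drive near (320,183), one wheel at (227,199) with a small bore, and one at (428,186) with a larger bore, probably the D wheel. I'll zoom in on both.

```bash
cat > h.py <<'E'
import numpy as np, cv2
from workcell import ctrl, optics
def cam(n):
    d=optics.read_camera(n); f=200/np.tan(np.radians(d["fov_y"]/2))
    d["K"]=np.array([[f,0,d["cx"]],[0,f,d["cy"]],[0,0,1]]); d["R"]=cv2.Rodrigues(np.array(d["rvec"],float))[0]
    d["t"]=np.array(d["tvec"],float).ravel(); d["C"]=-d["R"].T@d["t"]; return d
def ray(d,px,z):
    v=d["R"].T@np.linalg.inv(d["K"])@np.array([px[0],px[1],1.]); return d["C"]+v*(z-d["C"][2])/v[2]
def proj(d,p):
    q=d["K"]@(d["R"]@np.array(p,float)+d["t"]); return q[:2]/q[2]
def down(yaw): # tool x at yaw (deg), z down
    c,s=np.cos(np.radians(yaw)),np.sin(np.radians(yaw)); return np.array([[c,s,0],[s,-c,0],[0,0,-1.]])
E
python3 - <<'E'
from h import *
d=cam("top"); im=d["image"][:,:,::-1]
for px,z in (((428,186),.012),((319,183),.08),((319,183),.03),((227,199),.012)): print(px,ray(d,px,z).round(3))
a=cv2.resize(im[145:220,280:360],None,fx=5,fy=5,interpolation=cv2.INTER_CUBIC);b=cv2.resize(im[145:220,385:465],None,fx=5,fy=5,interpolation=cv2.INTER_CUBIC)
cv2.imwrite("pics/z.png",np.hstack([a,b]))
E
```

```text
(428, 186) [ 0.485 -0.228  0.012]
(319, 183) [0.482 0.064 0.08 ]
(319, 183) [0.485 0.063 0.03 ]
(227, 199) [0.439 0.306 0.012]
```

View pics/z.png

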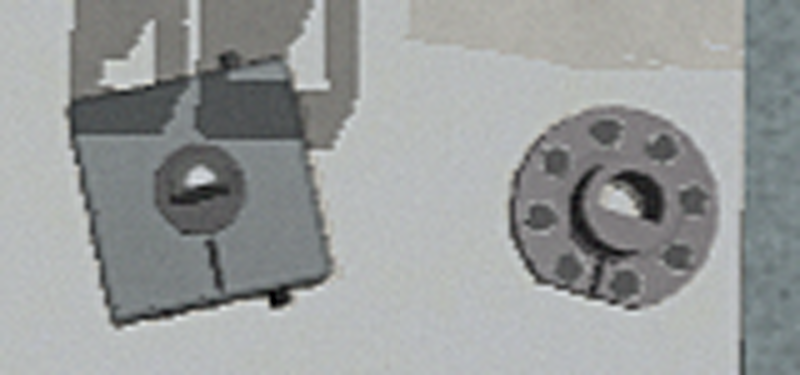

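The right wheel (centre about (428,186)) has the cut rim, the black line and the D bore, with its flat at yaw ≈165°. The drive's line points down and slightly right, at yaw ≈190°. I'll look at both with the wrist camera.

```bash
python3 - <<'E'
from h import *
import pickle
out=[];ims=[]
for p in ((.44,.064,.27),(.44,-.228,.27)):
    ctrl.movep(np.array(p),down(0)); ctrl.hold(.2); d=cam("wrist"); out.append(d)
    print(d["C"].round(3),d["R"][2].round(3),ctrl.read_state()["clock"]); ims.append(d["image"][:,:,::-1])
pickle.dump(out,open("w.pkl","wb"))
cv2.imwrite("pics/w.png",cv2.resize(np.vstack(ims),None,fx=.75,fy=.75,interpolation=cv2.INTER_AREA))
E
```

```text
[0.523 0.064 0.391] [-0.321  0.    -0.947] 4.1833
[ 0.523 -0.228  0.391] [-0.321  0.    -0.947] 9.0917
```

View pics/w.png

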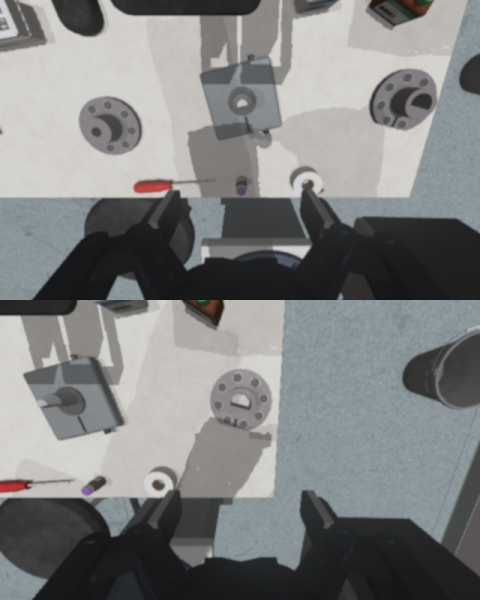

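The first wrist picture (top half) shows the drive near (322,134), at full resolution. The second shows the wheel near (320,133). I'll measure the rim, line and D from both.

```bash
python3 - <<'E'
from h import *
import pickle
D=pickle.load(open("w.pkl","rb")); ims=[]
for d,(x,y) in zip(D,((322,134),(320,133))):
    im=d["image"][y-60:y+60,x-60:x+60,::-1]; print(x-60,y-60); ims.append(cv2.resize(im,(400,400),interpolation=cv2.INTER_CUBIC))
cv2.imwrite("pics/w2.png",np.hstack(ims))
# wheel: saturation/brightness mask on white bench
d=D[1]; im=d["image"]; g=im[60:210,250:368].astype(int)
print(im[133,285],im[133,270],im[150,310],im[185,340])
E
```

```text
262 74
260 73
[136 132 135] [198 194 190] [139 135 139] [130 129 126]
```

View pics/w2.png

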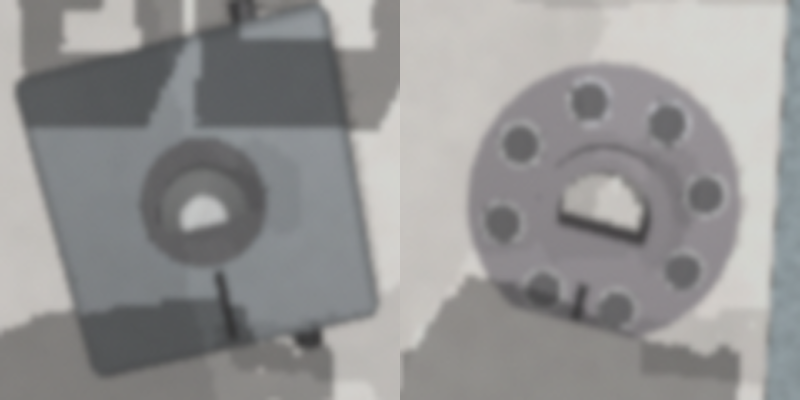

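The crop shows the wheel's 8 wells, its line at crop (180,300) and the cut edge below. The drive's shoulder centre is at crop (203,202), its line runs (219,272)–(234,342), and the housing corners are visible.

```bash
python3 - <<'E'
from h import *
import pickle
D=pickle.load(open("w.pkl","rb")); s=.3
def P(i,c,z): return ray(D[i],(c[0]*s+(262,260)[i]-.35,c[1]*s+(74,73)[i]-.35),z)[:2]
def yaw(v): return np.degrees(np.arctan2(v[1],v[0]))%360
w=np.array([P(1,c,.012) for c in ((190,102),(268,124),(306,195),(283,272),(217,307),(144,290),(104,223),(121,145))])
c=w.mean(0); v=(w-c)@[1,1j]; print("wheel",c,abs(v))
a=np.degrees(np.angle(v)); line=yaw(P(1,(179,302),.012)-c)
# wells sit at line+22.5+45k
r=(a-line-22.5+22.5)%45-22.5; print("line",line,"wells resid",r, "yaw",line+r.mean())
e=P(1,(240,338),.012)-P(1,(115,303),.012); print("cut",yaw(e)+90,yaw(e)-90)
print("rim centre x,", (P(1,(68,199),.012)+P(1,(341,199),.012))/2)
e=P(1,(240,240),.048)-P(1,(160,213),.048);print("bore flat",yaw(e)-90)
print("shoulder",P(0,(203,202),.032))
k=np.array([P(0,q,.028) for q in ((17,82),(325,5),(379,305),(98,377))]);print("housing",k.mean(0),np.linalg.norm(k-np.roll(k,1,0),axis=1),[yaw(k[i]-k[i-1]) for i in range(4)])
print("line yaw",yaw(P(0,(234,342),.028)-P(0,(219,272),.028)), yaw(P(0,(234,342),.028)-P(0,(203,202),.032)))
e=P(0,(228,221),.082)-P(0,(182,231),.082);print("tip flat",yaw(e)-90)
t=cam("top");
for q in ((200,190),):print("top shoulder",ray(t,(280+q[0]/5,145+q[1]/5),.032))
print(ctrl.read_state()["clock"])
E
```

```text
wheel [ 0.48422378 -0.22778758] [0.04096252 0.04092724 0.04102734 0.0410224  0.04015179 0.04102344
 0.04071055 0.04088545]
line 164.60782708468412 wells resid [ 0.59206625  0.46313811  0.63271882 -0.08629091  0.57271955  0.74929979
  0.67218155  0.85303835] yaw 165.16393602325996
cut 344.07263607560145 164.07263607560145
rim centre x, [ 0.48817289 -0.22793504]
bore flat 161.61874291531313
shoulder [0.48766255 0.06195585]
housing [0.48794276 0.06132244] [0.11605143 0.11532826 0.11248165 0.11656863] [np.float64(12.92741497974287), np.float64(283.0386133989181), np.float64(193.52780296402716), np.float64(104.79541293236305)]
line yaw 192.48164028090096 192.7973904227172
tip flat 192.10951463183892
top shoulder [0.48508821 0.06047085 0.032     ]
9.1417
```

```bash
python3 - <<'E'
from h import *
import pickle
x,y=.4845,-.228
ctrl.movep(np.array([x,y,.11]),down(-14)); print(ctrl.read_state()["clock"])
print(ctrl.line_to(np.array([x,y,.042]),rate=.1,stop_force=12))
s=ctrl.read_state();print(s["clock"],s["tool_pos"],s["ft_force"])
ctrl.command_gripper(0.0,60)
s=ctrl.read_state();print(s["clock"],s["tool_pos"],s["ft_force"],s["gripper_width"],s["grasp_force"])
ctrl.line_to(np.array([x,y,.15]),rate=.15)
s=ctrl.read_state();print(s["clock"],s["tool_pos"],s["ft_force"],s["gripper_width"],s["grasp_force"])
d=cam("wrist");d["st"]=s;pickle.dump(d,open("g.pkl","wb"))
t=cam("top")["image"][145:225,385:465]
im=np.hstack([cv2.resize(d["image"],(640,400))[60:400,130:510],cv2.resize(t,(340,340),interpolation=cv2.INTER_CUBIC)])
cv2.imwrite("pics/g.png",im[:,:,::-1])
E
```

```text
9.8417
False
10.675 [ 0.48494513 -0.22821814  0.04275975] [-0.05705661  0.03850313  1.88760696]
11.1333 [ 0.48478253 -0.22810961  0.04284321] [-4.14860773  2.60654581 11.51077385] 0.5659187420810248 60.92186629772186
12.0 [ 0.48404751 -0.22778591  0.14910973] [ 0.25083703 -0.53061149 -1.90787787] 0.5642177427191292 62.013641595840454
```

View pics/g.png

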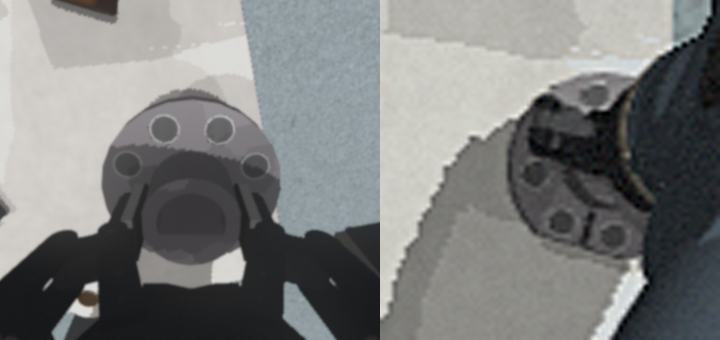

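The wheel is held. In the full image the wells are at (294,189), (349,190), (257,225) and (386,225). I'll compute its pose in the hand.

```bash
python3 - <<'E'
from h import *
import pickle
d=pickle.load(open("g.pkl","rb")); s=d["st"]
g=cv2.cvtColor(d["image"],cv2.COLOR_RGB2GRAY); pts=[]
for x,y in ((294,189),(349,190),(257,225),(386,225)):
    r=g[y-14:y+15,x-17:x+18]; m=(r<np.percentile(r[8:20,10:25],50)+12).astype(np.uint8)
    n,l,st,c=cv2.connectedComponentsWithStats(m); k=l[14,17]; print(st[k],c[k]+[x-17,y-14]); pts.append((x,y))
z=s["tool_pos"][2]-.0428+.012
w=np.array([ray(d,p,z)[:2] for p in pts]); 
# well angles rel. wheel x: flat away from the camera; wells 1,2 at 180-+22.5, outer at +-112.5
R=s["tool_rot"];b=np.radians([157.5,202.5,112.5,247.5])
for sg in(1,-1):
    m=.0409*np.c_[np.cos(sg*b),np.sin(sg*b)]
    A=(m-m.mean(0))@[1,1j];B=(w-w.mean(0))@[1,1j];q=(A.conj()@B)/(A.conj()@A)
    e=B-q*A;cc=w.mean(0)@[1,1j]-q*(m.mean(0)@[1,1j]);print(sg,"yaw",np.degrees(np.angle(q))%360,"scale",abs(q),"c",cc,abs(e).max())
print("tool yaw",np.degrees(np.arctan2(R[1,0],R[0,0])),s["tool_pos"])
E
```

```text
[  5   3  25  24 444] [294.03828829 188.88288288]
[  5   3  25  24 462] [349.04545455 189.97835498]
[  6   3  29  26 531] [259.90772128 226.46327684]
[  0   5  35  24 626] [383.84185304 229.20127796]
1 yaw 345.83862603805267 scale 0.7568570249677906 c (0.5289025069158645-0.2391030640362808j) 0.021829765130388118
-1 yaw 165.8883325329847 scale 1.0114862480793545 c (0.48308390603151125-0.22756621760678045j) 0.0004681404106490307
tool yaw -14.000812250939656 [ 0.48404751 -0.22778591  0.14910973]
```

```bash
python3 - <<'E'
from h import *
import pickle
ctrl.movep(np.array([.488,.0617,.155]),down(13.2)); ctrl.hold(.2)
s=ctrl.read_state();print(s["clock"],s["tool_pos"],s["grasp_force"])
d=cam("wrist");d["st"]=s;pickle.dump(d,open("p.pkl","wb"))
c=cam("scene")
cv2.imwrite("pics/p.png",np.hstack([d["image"][60:400,130:510],cv2.resize(c["image"][150:250,250:350],(340,340),interpolation=cv2.INTER_CUBIC)])[:,:,::-1])
E
```

```text
13.4167 [0.48820561 0.06072803 0.15491449] 62.00949400663376
```

View pics/p.png

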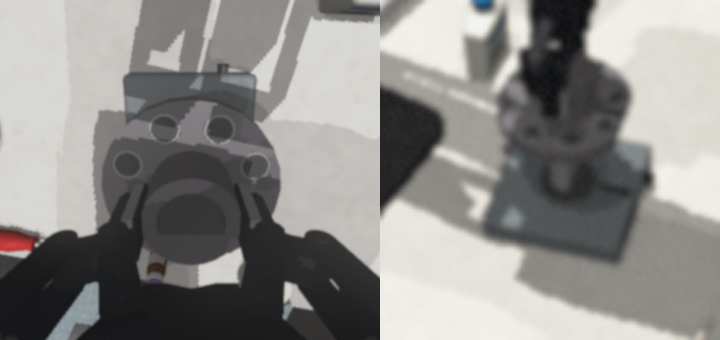

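The wheel still sits the same way in the hand. Its wells are square to the housing's far edge, and the shaft stands under it in the scene view. Next I'll lower it.

```bash
python3 - <<'E'
from h import *
print(ctrl.line_to(np.array([.488,.0620,.0745]),rate=.04,stop_force=12))
s=ctrl.read_state();print(s["clock"],s["tool_pos"],s["ft_force"],s["moment"],s["grasp_force"],s["gripper_width"])
E
```

```text
False
15.6833 [0.48802437 0.06201304 0.07485834] [-4.79108913 -0.29000902  6.70387733] [-0.12950143  0.67224671 -0.02090789] 62.72705912590027 0.5609882522310842
```

```bash
python3 - <<'E'
from h import *
print(ctrl.line_to(np.array([.488,.0620,.0730]),rate=.03,stop_force=12))
s=ctrl.read_state();print(s["tool_pos"],s["ft_force"])
ctrl.command_gripper(1.0); ctrl.hold(.2)
s=ctrl.read_state();print(s["clock"],s["tool_pos"],s["ft_force"],s["gripper_width"])
ctrl.line_to(np.array([.488,.0620,.16]),rate=.12)
ctrl.movep(np.array([.44,.064,.27]),down(13)); ctrl.hold(.2)
d=cam("wrist");c=cam("scene");print(ctrl.read_state()["clock"])
cv2.imwrite("pics/f.png",np.hstack([cv2.resize(d["image"][54:214,242:422],(380,338),interpolation=cv2.INTER_CUBIC),cv2.resize(c["image"][150:250,250:350],(338,338),interpolation=cv2.INTER_CUBIC)])[:,:,::-1])
E
```

```text
False
[0.48814005 0.06204906 0.07471131] [-14.29080688  -0.64899044  36.02836486]
16.5917 [0.48799339 0.06199823 0.07295408] [-0.60586202 -0.23960906  0.52884061] 1.0012902542164928
18.3167
```

View pics/f.png

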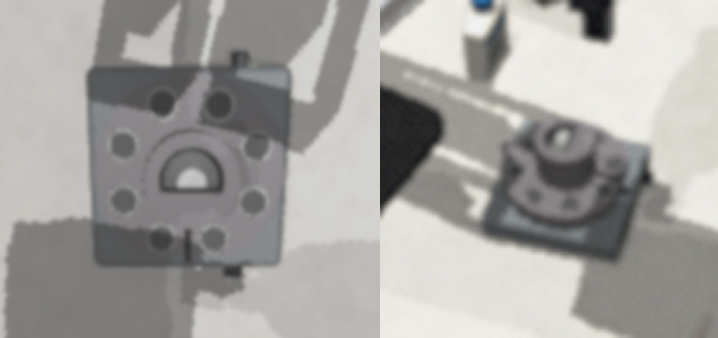

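The wheel sits flat on the drive with its flats and black line aligned (line at crop (187,245)). It stopped hard at the shoulder height, and the gripper is clear.

```bash
python3 -c "
from workcell import ctrl
print(ctrl.close_job())"
```

```text
the job is handed in; nothing more can be done
None
```

The D-bore wheel is on the drive shaft, home on the shoulder and released; the round-bore wheel was not touched, and I handed the job in at about 18 s (the verdict was not shown).

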